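# Take the funnel out of the filled pickle jar and snap its cap on

## Robot

A 6-joint arm with a two-finger parallel gripper is mounted at the origin on the work surface. World frame = base frame: x ahead of the robot, y to its left, z up, the work surface at z = 0. Lengths are in m, angles in rad, forces in N, time in s.
With the tool pointing down it reaches from about 0.35 to 0.775 m from the base axis. Payload 5.5 kg.
Tool frame: the origin (TCP) lies at the very end of the fingers, on their centre line; the grasp point (between the pads) lies 19 mm behind it; z points along the fingers, y is the line along which they close (so a half turn about z gives the same grasp; the last joint's range is limited). The gripper opens to 85 mm and grips with 20 to 120 N. Pads are 22 mm wide; open, the fingers measure 114 mm over their backs; the gripper's body (76 mm by 85 mm) begins 54 mm behind the grasp point. The pads swing forward as they close: fully open they stand 13 mm farther back than shut.
Start: joints at [1.007, 0.313, 0.046, 1.304, 0, 1.431], TCP at [0.236, 0.524, 0.231] pointing down, gripper open.
Joint ranges: [-2.76, 2.76], [-0.86, 1.69], [-1.03, 1.26], [-2.2, 2.34], [-1.47, 1.5], [-3.14, 3.14]. Speed limits (rad/s): [2.57, 2.57, 3.14, 3.14, 3.14, 3.14].

## Interface

Orientations are given as a unit quaternion [w, x, y, z].
In Python, from workcell import env, viewer, nets gives the robot as it stands. The module is installed in compiled form; this text tells all that it offers.
- The arm moves only by the shell command python3 -m creep 'ROWS' [OPENING] [FORCE]. ROWS is 1 to 8 rows, one to a line, with the numbers parted by commas; each row has 6 numbers: dx, dy, dz in normalised numbers (1 is 1 m), then a rotation vector rx, ry, rz in shares of pi/2 rad (1.0 is pi/2 rad); each row is the pose to reach, as a shift and turn from the pose commanded when the command began, along the tool's axes at that moment; what a row does not reach only later rows make up. A row lasts 1/8 s, in which the tool goes at most 0.0625 m and 0.188 rad, less where a joint would pass 70% of its speed; a pose out of reach is approached as far as the arm can. OPENING is the finger opening in m, set as the command begins (- or left out keeps the last). The fingers move at their own pace and stop on an object; FORCE is the grip in N (left out, the last holds). Time passes only in rows, so rows that do not move let the fingers close. It prints the time, the measured TCP pose, the force, the opening and the grip force at its end. Shift and turn numbers lie between -1 and 1, and a call with a number outside is refused. Input that does not fit is refused with a message, and nothing moves.
- env.get_state(): the state, without advancing time (a new reading comes with each control period).
- viewer.read_camera(name): name is "scene" or "top"; returns a dict with "image" (400x640x3 uint8, red, green, blue), "K" (3x3 intrinsics, pixels), "R" (3x3) and "t" (3): a world point X has camera coordinates R X + t. Camera axes: x right, y down, z forward; pixel columns grow to the right and rows downward; lengths in m; the calibration is good to about 2 mm. A picture is of the moment at which its call begins. There is no depth.
- env.hand_in(): hands the job in; it is judged then, once.
Trained networks look in a picture, given as the dict that the camera call returned (one of the last four; its "shot" number tells which), for a name from the list of things; names that differ only in an ending like _2 or _b are one class to them, and where a whole thing is asked for, a point or a joint stands for the part that bears it (a point fixed in the world has none). Each returns a list of dicts, best first, with "confidence" (0 to 1); they miss things now and then, are a little off and sometimes report something else, mostly with a low value. They report only what shows in the picture. A call takes as long as a camera call. They do not tell look-alikes from the thing itself.
- nets.outline_of(label, picture): "region" (400x640 bool, what is visible of it) and "box" ([left, top, right, bottom] in pixels, round what is visible of it).
The state is a dict: "clock": time; "joint_pos": joint angles; "qvel": joint speeds; "tau": joint torques, N m; "tcp_pos": TCP position; "orientation": TCP orientation; "wrist_force": force on the tool from outside, world axes, zero at the start; "ft_torque": the same for the moment, N m; "finger_gap": finger opening in m; "grip_force": force on a finger pad.
Only numpy, scipy, OpenCV 4.12 (cv2) and the standard library are available. Lean on these libraries where they do the work, as an engineer would, in place of code of your own. Each camera call takes 0.05 s, during which the arm holds its last target. There are 200 camera calls.

## Task

The open jar has just been filled and the filling funnel still stands in its neck: lift the funnel out and put it down in the shallow metal drip tray. Then take the loose cap, set it on the open jar and press it down until it snaps over the lugs and is fully home, and keep pressing firmly down on it: the program finishes like that, still holding the cap pressed down on the upright jar. Leave the two finished jars and the spoon alone.

Things in the scene. Friction and masses are not known exactly. Their poses are not given: they have to be found in the camera images.
- jar: The open filled jar, clear plastic, loose on the bench, 0.45 kg. Square body 78 x 78 mm, 74 mm high, shoulder to 80 mm, then a round neck 44 mm across up to the rim at 104 mm (rim rounded; mouth 37 mm). Origin: centre of its underside, z up. Four springy rounded snap lugs stand out 4 mm from the neck, 9.4 mm below the rim, on the square's diagonals.
- jar_mouth (a point): Centre of the open jar's rim, 104 mm above its underside. With the cap fully home the cap's flat top is 4.5 mm above this point.
- funnel: White plastic filling funnel, about 0.09 kg, standing spout-down in the jar's neck, 20 mm deep. Spout 29 mm across, 16 mm long; cone widens to 78 mm at the top; 46 mm high in all, wall 2 mm. Origin: centre of the spout's lower end, z up. A flat handle, 12 mm wide and 6 mm thick, sticks out level from the top along its +x, from 38 to 87 mm off the axis, mid-thickness 42 mm above the origin.
- funnel_grip (a point): Point on the funnel's handle to take it by: 64 mm from the funnel's axis along its +x, 42 mm above its origin, in the middle of the 12 mm width.
- tray: Shallow metal drip tray fixed to the bench, outside 150 mm along its x, 170 mm along its y, 18 mm high, wall and floor 3 mm. Origin at the centre of its underside.
- cap: The loose ribbed yellow snap cap, round, 58 mm outside, 20 mm high, 25 g, lying mouth down on the bench by itself. Origin: centre of its lower edge, z up. Inside 15.5 mm deep, with a lip 3 mm high and 47.6 mm across at the lower edge. Fully home its origin is 88.5 mm above the jar's underside.
- full_jar_a: Finished jar, the same kind with the same cap already on, 108 mm high; bystander. Origin at the centre of its underside.
- full_jar_b: Second finished jar like it; bystander. Origin at the centre of its underside.
- spoon: Steel serving spoon, 200 mm long, lying on the bench; bystander. It lies along its own x, handle to -x.
- table: The steel work bench, top at z = 0, which carries everything.
- cap_top (a point): Centre of the cap's flat top, 20 mm above its origin. Lowered onto the jar the cap first rests on the lugs, about 9 mm above home. Pressing takes about 8 to 20 N at first (more the more evenly the lugs bear); some 5 to 8 mm above home the resistance falls away, from 3 mm above home the lugs pull it down, and at home the force rises steeply on the rim.
Not all that is in view belongs to the job. Of the things that look like the funnel, the smallest one is meant.

How it is judged:
By the outcome, as a careful person would: the job done as asked, in the order asked, and still so for the second after the job is handed in, while the arm keeps its last pose, push and grip.
It also fails if it takes over 58 s, if anything falls off the work surface, if the arm or the gripper's body presses on something with over 40 N, if the wrist force passes 120 N, or if a joint passes its speed limit or range.

## Working session

There is one attempt and no reset: what is moved stays moved. The work goes in short steps, Python scripts to look and compute and a shell command to move; the robot and the scene stay as the last step left them, time stands still between calls to the robot, and variables do not carry over. Pictures are saved under pics/ and viewed, at most 10 in all, crops included, and the job is handed in when it is done.

```bash
mkdir -p pics
python3 - <<'E'
from workcell import env,viewer,nets
import cv2,pickle
s=env.get_state(); print({k:s[k] for k in("clock","tcp_pos","orientation","wrist_force","finger_gap")})
P={}
for c in("scene","top"):
    p=viewer.read_camera(c);P[c]=p
    cv2.imwrite(f"pics/{c}0.png",p["image"][:,:,::-1])
    for l in("jar","funnel","cap","tray","spoon","full_jar_a"):
        for r in nets.outline_of(l,p): print(c,l,round(r["confidence"],2),r["box"],int(r["region"].sum()))
pickle.dump(P,open("p0.pkl","wb"))
E
```

```text
{'clock': 0.0, 'tcp_pos': array([0.23618823, 0.52369926, 0.23041358]), 'orientation': array([-3.07540311e-04,  2.10298594e-01,  9.77636784e-01, -8.51664135e-04]), 'wrist_force': array([-0.06672598, -0.402916  ,  1.43709463]), 'finger_gap': 0.08535759977691167}
scene jar 0.91 [280.9, 195.6, 323.0, 241.0] 1510
scene funnel 0.93 [285.1, 165.6, 329.3, 198.7] 787
scene funnel 0.65 [331.1, 146.8, 388.8, 184.4] 1187
scene funnel 0.56 [224.7, 155.9, 269.8, 204.8] 1283
scene cap 0.64 [200.4, 228.2, 221.0, 250.1] 487
scene tray 0.61 [369.1, 195.6, 459.8, 254.8] 3598
scene tray 0.43 [281.0, 193.7, 325.1, 241.7] 1570
scene tray 0.22 [308.3, 269.0, 360.4, 348.2] 956
scene spoon 0.85 [307.2, 271.5, 363.4, 348.7] 931
scene full_jar_a 0.95 [445.7, 239.6, 504.1, 307.8] 2814
scene full_jar_a 0.8 [199.9, 262.0, 256.7, 331.2] 2853
top jar 0.83 [322.9, 197.7, 356.8, 228.3] 224
top funnel 0.91 [361.7, 250.5, 409.6, 320.6] 1694
top funnel 0.86 [310.9, 192.5, 357.9, 231.3] 980
top funnel 0.71 [239.2, 254.8, 294.1, 319.5] 1755
top funnel 0.71 [205.5, 165.8, 274.6, 229.6] 3935
top funnel 0.48 [405.4, 202.6, 429.4, 224.8] 417
top cap 0.7 [405.5, 199.6, 431.5, 226.1] 437
top tray 0.7 [205.6, 166.1, 275.9, 226.3] 3984
top spoon 0.73 [319.5, 81.6, 351.5, 157.8] 748
top spoon 0.36 [405.8, 200.7, 430.5, 224.0] 404
top full_jar_a 0.78 [209.7, 92.1, 244.0, 133.4] 1186
top full_jar_a 0.69 [395.7, 108.2, 432.3, 150.5] 1160
```

View pics/scene0.png

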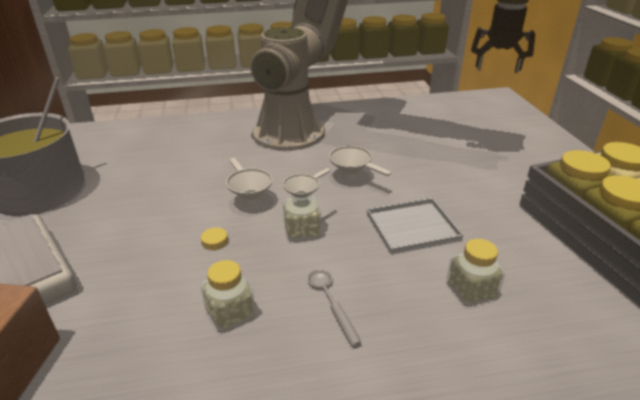

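View pics/top0.png

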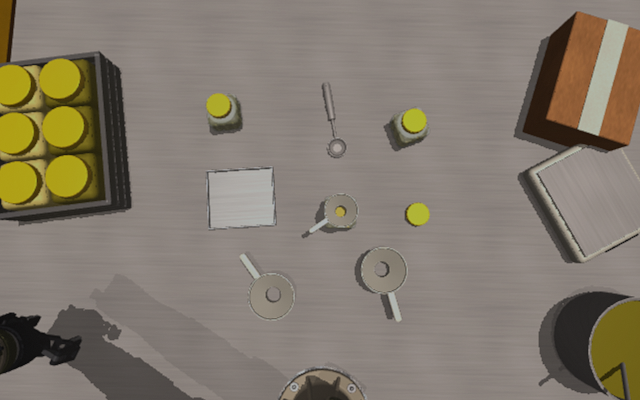

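Three funnels could be meant: top view (341,211) in the jar, (384,269) and (271,295) on the bench; scene view (301,187), (350,163) and (250,186). The one at top (341,211) stands in the jar and has the smallest rim (about 35 px against about 46), so it fits. I'll confirm it in a crop and measure.

```bash
cat > h.py <<'E'
import numpy as np,cv2
def ray(p,uv):
    d=p["R"].T@(np.linalg.inv(p["K"])@np.array([uv[0],uv[1],1.])); return -p["R"].T@p["t"],d
def atz(p,uv,z):
    o,d=ray(p,uv); return o+d*(z-o[2])/d[2]
def tri(p,a,q,b):
    o,d=ray(p,a);o2,e=ray(q,b)
    s=np.linalg.lstsq(np.c_[d,-e],o2-o,rcond=None)[0]
    A,B=o+d*s[0],o2+e*s[1]; return (A+B)/2,np.linalg.norm(A-B)
def proj(p,X):
    c=p["K"]@(p["R"]@np.asarray(X)+p["t"]); return c[:2]/c[2]
E
python3 - <<'E'
import pickle,cv2,numpy as np
from h import *
P=pickle.load(open("p0.pkl","rb"));T,S=P["top"],P["scene"]
for n,p in P.items(): print(n,p["K"][0,0],(-p["R"].T@p["t"]).round(3))
a=cv2.resize(T["image"][180:240,290:370],(640,480),interpolation=cv2.INTER_CUBIC)
b=cv2.resize(S["image"][155:245,270:340],(373,480),interpolation=cv2.INTER_CUBIC)
im=np.hstack([a[:,:427],b[:,:373]]) if 0 else np.hstack([cv2.resize(a,(427,320)),cv2.resize(b,(249,320))])
cv2.imwrite("pics/crop1.png",cv2.resize(im,(800,379))[:,:,::-1])
# yellow blobs (cap)
for n,p in P.items():
    h=cv2.cvtColor(p["image"],cv2.COLOR_RGB2HSV); m=cv2.inRange(h,(22,150,100),(35,255,255))
    k,l,st,c=cv2.connectedComponentsWithStats(m)
    for i in range(1,k):
        if 60<st[i,4]<900: print(n,st[i],c[i].round(1))
for z in(0,.02):
  print("cap at",z,atz(T,(417.5,214),z).round(4),atz(S,(214,238),z).round(4))
for c in[(206,171),(274,167),(276,227),(208,230)]: print("tray",atz(T,c,.018).round(3))
E
```

```text
scene 486.22105375573284 [ 1.359 -0.15   0.695]
top 452.66479367989336 [0.421 0.007 1.156]
scene [603 142  37  22 643] [622.8 151.7]
scene [617 205  23  11  62] [628.6 209. ]
top [74 88 13 13 75] [81.5 95.1]
top [206  94  25  23 434] [218.  104.8]
top [402 109  24  24 443] [413.8 120.2]
top [ 78 135  12  13  81] [ 85.1 142.1]
top [ 81 182  13  15  84] [ 89.  190.8]
top [406 203  23  23 401] [417.4 213.7]
top [602 370  22  28 343] [614.2 384.3]
cap at 0 [ 0.4973 -0.2321  0.    ] [ 0.4825 -0.2317  0.    ]
cap at 0.02 [ 0.496 -0.228  0.02 ] [ 0.5077 -0.2294  0.02  ]
tray [0.594 0.309 0.018]
tray [0.608 0.136 0.018]
tray [0.456 0.126 0.018]
tray [0.445 0.297 0.018]
```

View pics/crop1.png

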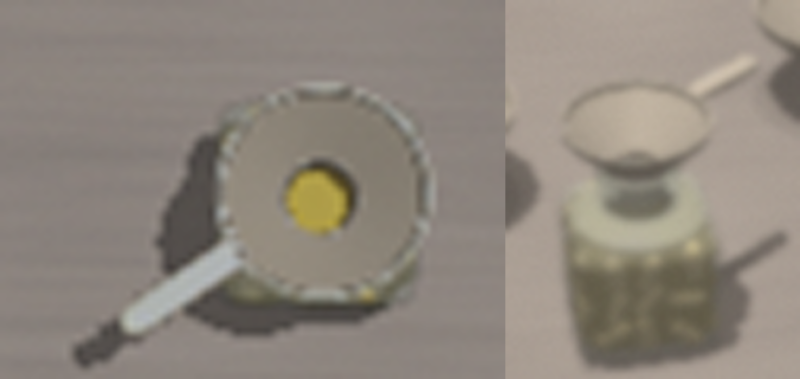

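The crop confirms it: the small funnel stands in the jar's neck, rim centre at about (341.6,210.1) top and (301.6,185.4) scene, handle tip at about (310,232) top and (329.5,169.5) scene. Next I'll refine these numerically.

```bash
cat > m.py <<'E'
import pickle
from h import *
from scipy.optimize import least_squares
th=np.linspace(0,2*np.pi,72)
def circ(c,r): return np.c_[c[0]+r*np.cos(th),c[1]+r*np.sin(th),np.full(72,c[2])]
def ext(p,X):
    q=np.array([proj(p,x) for x in X]); return np.r_[q.min(0),q.max(0)]
E
python3 - <<'E'
from m import *
P=pickle.load(open("p0.pkl","rb"));T,S=P["top"],P["scene"]
# cap mask in scene
for n,p,(x0,y0,x1,y1) in(("scene",S,(195,222,235,256)),("top",T,(395,195,440,235))):
    h=cv2.cvtColor(p["image"],cv2.COLOR_RGB2HSV)[y0:y1,x0:x1]
    m=(h[:,:,1]>120); ys,xs=np.nonzero(m); print(n,"cap box",xs.min()+x0,ys.min()+y0,xs.max()+x0+1,ys.max()+y0+1,xs.mean()+x0+.5,ys.mean()+y0+.5)
c,e=tri(T,(341.6,210.1),S,(301.6,185.4));print("rim",c.round(4),e)
for a,b in[((310.3,232),(329.5,169.5)),((310,231.5),(329,170))]:
    t,e=tri(T,a,S,b);print("tip",t.round(4),e,(t-c).round(3),np.linalg.norm((t-c)[:2]))
print("rim pred ext",ext(T,circ(c,.039)).round(1),ext(S,circ(c,.039)).round(1))
u=atz(T,(310.3,232),.126)-atz(T,(341.6,210.1),.13);u[2]=0;print("top-only",atz(T,(341.6,210.1),.13).round(4),u,np.linalg.norm(u))
def f(c): 
    A=np.r_[circ([c[0],c[1],c[2]],.029),circ([c[0],c[1],c[2]-.02],.029)]
    return np.r_[ext(S,A)-[200.9,228.7,228,248.5]]
E
```

```text
scene cap box 201 228 227 249 214.4170616113744 238.38862559241707
top cap box 406 203 430 226 417.6458333333333 214.30324074074073
rim [ 0.4947 -0.032   0.1245] 0.0026137150772518286
tip [0.4435 0.0387 0.1254] 0.003725372203466458 [-0.051  0.071  0.001] 0.08731371578325979
tip [0.4444 0.0384 0.1247] 0.0016700626703970952 [-0.05  0.07  0.  ] 0.08653605882776441
rim pred ext [323.9 193.  358.1 227.1] [282.8 175.7 319.2 195.7]
top-only [ 0.4941 -0.0331  0.13  ] [-0.05092734  0.06998623  0.        ] 0.08655441179903967
```

```bash
cat > go.py <<'E'
import sys,numpy as np
from workcell import env
from scipy.spatial.transform import Rotation as R
def go(pos,yaw=None):
    "yaw: world angle (deg) of tool y line, tool down"
    s=env.get_state();q=s["orientation"];A=R.from_quat([q[1],q[2],q[3],q[0]]).as_matrix()
    d=A.T@(np.array(pos)-s["tcp_pos"]); r=np.zeros(3)
    if yaw is not None:
        best=None
        for k in(0,180):
            a=np.radians(yaw+k);y=np.array([np.cos(a),np.sin(a),0]);z=np.array([0,0,-1.]);B=np.c_[np.cross(y,z),y,z]
            v=R.from_matrix(A.T@B).as_rotvec()
            if best is None or np.linalg.norm(v)<np.linalg.norm(best): best=v
        r=best
    print("clock",s["clock"],"joints",np.round(s["joint_pos"],2),"force",np.round(s["wrist_force"],1),"delta",d.round(4),"rot",r.round(3),"dist",np.linalg.norm(d).round(3))
if __name__=="__main__":
    a=[float(v) for v in sys.argv[1:]]; go(a[:3],a[3] if len(a)>3 else None)
E
python3 go.py .457 .0194 .19 35.8
python3 - <<'E'
from m import *
P=pickle.load(open("p0.pkl","rb"));T,S=P["top"],P["scene"]
def f(c):
    A=np.r_[circ([c[0],c[1],c[2]],.029),circ([c[0],c[1],c[2]-.02],.029)]
    return np.r_[ext(S,A)-[200.7,228.2,227.3,248.8], ext(T,circ(c,.029))-[406,203,429.5,226]]
r=least_squares(f,[.5,-.23,.02]);print("cap top",r.x,r.fun.round(1))
E
```

```text
clock 0.7 joints [1.01 0.31 0.05 1.3  0.   1.43] force [ 0.4  0.8 -0.7] delta [-0.4086 -0.3695  0.0413] rot [ 0.    -0.     0.522] dist 0.552
cap top [ 0.49473069 -0.22975632  0.0186056 ] [-0.2 -1.5  0.8  1.5  0.5  0.1  0.1  0.1]
```

Units first: turns go in shares of pi/2 rad. So 0.522 rad is 0.3323.

```bash
python3 -m creep '-0.045,-0.041,0,0,0,0
-0.09,-0.082,0,0,0,0.0637
-0.136,-0.123,0,0,0,0.1273
-0.18,-0.163,0,0,0,0.191
-0.225,-0.203,0,0,0,0.2546
-0.27,-0.244,0.01,0,0,0.3323
-0.313,-0.283,0.02,0,0,0.3323
-0.355,-0.32,0.03,0,0,0.3323' 0.04; python3 go.py .457 .0194 .15 35.8
```

```text
clock: 1.7
tcp_pos: [0.4291, 0.0846, 0.2014]
orientation: [0.001, 0.456, 0.89, 0.0]
wrist_force: [0.6, 0.9, -0.0]
finger_gap: 0.0401
grip_force: 0.0
clock 1.7 joints [ 0.01  0.06 -0.34  1.17  0.    0.96] force [ 0.6  0.9 -0. ] delta [-0.0691 -0.0156  0.0514] rot [ 0.001  0.001 -0.   ] dist 0.088
```

```bash
python3 -m creep '-0.035,-0.008,0.02,0,0,0
-0.069,-0.0155,0.04,0,0,0
-0.069,-0.0155,0.051,0,0,0
-0.069,-0.0155,0.051,0,0,0' 0.04; python3 go.py .457 .0194 .107 35.8
python3 - <<'E'
from workcell import viewer
from h import *
p=viewer.read_camera("top");q=viewer.read_camera("scene")
a=cv2.resize(p["image"][170:250,280:380],(400,320),interpolation=2);b=cv2.resize(q["image"][130:250,255:355],(267,320),interpolation=2)
cv2.imwrite("pics/c2.png",np.hstack([a,b])[:,:,::-1])
E
```

```text
clock: 2.2
tcp_pos: [0.4552, 0.0218, 0.1496]
orientation: [-0.001, 0.456, 0.89, -0.0]
wrist_force: [1.1, 0.0, 1.1]
finger_gap: 0.0399
grip_force: 0.0
clock 2.2 joints [-0.13  0.13 -0.39  1.05  0.    0.82] force [1.1 0.  1.1] delta [-0.0031  0.0001  0.0426] rot [-0.001 -0.002 -0.   ] dist 0.043
```

View pics/c2.png

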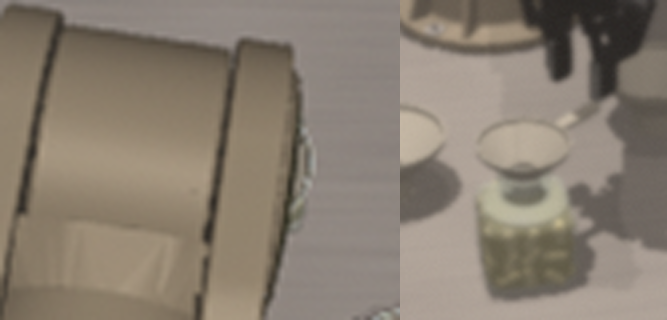

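The top view is blocked by the arm. The scene view shows the fingers straddling the handle of the small funnel (around (330,165) in the full image).

```bash
python3 -m creep '-0.003,0,0.02,0,0,0
-0.003,0,0.0425,0,0,0
-0.003,0,0.0425,0,0,0' 0.04; python3 -m creep '0,0,0,0,0,0
0,0,0,0,0,0
0,0,0,0,0,0
0,0,0,0,0,0' 0.0 60
```

```text
clock: 2.68
tcp_pos: [0.4569, 0.0201, 0.1074]
orientation: [-0.001, 0.455, 0.891, -0.0]
wrist_force: [-0.9, -0.5, 0.5]
finger_gap: 0.04
grip_force: 0.0
clock: 3.18
tcp_pos: [0.4581, 0.019, 0.1083]
orientation: [0.0, 0.456, 0.89, 0.0]
wrist_force: [-1.5, 0.1, 4.1]
finger_gap: 0.0104
grip_force: 58.4
```

```bash
python3 -m creep '0,0,-0.01,0,0,0
0,0,-0.03,0,0,0
0,0,-0.05,0,0,0
0,0,-0.07,0,0,0
0,0,-0.09,0,0,0
0,0,-0.09,0,0,0'
python3 - <<'E'
from workcell import viewer,nets
from h import *
import pickle
p=viewer.read_camera("top");q=viewer.read_camera("scene");pickle.dump({"top":p,"scene":q},open("p1.pkl","wb"))
a=cv2.resize(p["image"][150:250,260:385],(400,320),interpolation=2);b=cv2.resize(q["image"][110:250,240:365],(286,320),interpolation=2)
cv2.imwrite("pics/c3.png",np.hstack([a,b])[:,:,::-1])
for r in nets.outline_of("jar",q): print(r["box"],r["confidence"])
E
```

```text
clock: 3.92
tcp_pos: [0.4594, 0.0189, 0.1995]
orientation: [0.002, 0.455, 0.89, 0.001]
wrist_force: [0.3, 0.3, -1.2]
finger_gap: 0.0105
grip_force: 58.4
[281.7, 189.8, 325.9, 241.0] 0.74
```

View pics/c3.png

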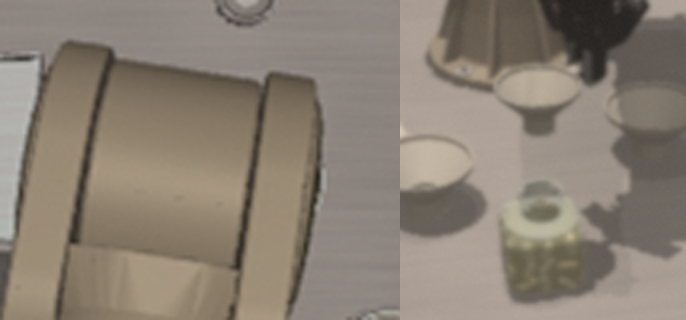

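Funnel lifted clear, and the jar is still upright at scene (303,218). Next, the tray.

```bash
python3 go.py .495 .253 .12 35.8
```

```text
clock 4.075 joints [-0.13  0.1  -0.3   1.16  0.    0.81] force [ 0.4  0.1 -1.2] delta [0.1677 0.1672 0.0771] rot [-0.001 -0.001  0.   ] dist 0.249
```

```bash
python3 -m creep '0.02,0.02,0,0,0,0
0.05,0.05,0,0,0,0
0.085,0.085,0.005,0,0,0
0.12,0.12,0.03,0,0,0
0.15,0.15,0.055,0,0,0
0.168,0.167,0.077,0,0,0
0.168,0.167,0.077,0,0,0
0.168,0.167,0.077,0,0,0'; python3 go.py .495 .253 .028 35.8
```

```text
clock: 5.08
tcp_pos: [0.4947, 0.2525, 0.1204]
orientation: [-0.0, 0.455, 0.89, -0.001]
wrist_force: [-0.8, -0.9, 0.1]
finger_gap: 0.0104
grip_force: 58.6
clock 5.075 joints [ 0.33  0.33 -0.2   1.03 -0.    1.27] force [-0.8 -0.9  0.1] delta [0.0003 0.0007 0.0924] rot [-0.001 -0.     0.   ] dist 0.092
```

```bash
python3 -m creep '0,0,0.03,0,0,0
0,0,0.06,0,0,0
0,0,0.08,0,0,0
0,0,0.088,0,0,0
0,0,0.092,0,0,0
0,0,0.092,0,0,0'
python3 - <<'E'
from workcell import viewer
from h import *
q=viewer.read_camera("scene")
cv2.imwrite("pics/c4.png",cv2.resize(q["image"][150:260,350:480],(650,550),interpolation=2)[:,:,::-1])
E
```

```text
clock: 5.82
tcp_pos: [0.4958, 0.2529, 0.0296]
orientation: [0.0, 0.456, 0.89, 0.0]
wrist_force: [-0.1, -0.6, -1.4]
finger_gap: 0.0103
grip_force: 58.6
```

View pics/c4.png

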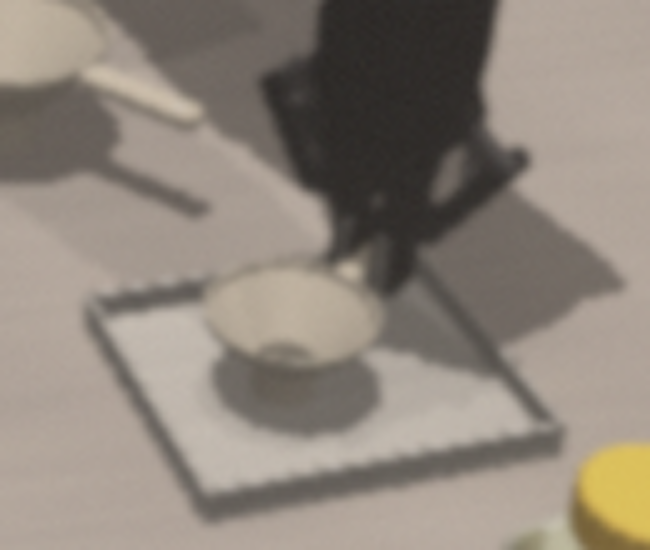

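The funnel is over the tray floor, its spout at about (405,226) in the full image, well inside the walls. Next: lower to contact and release.

```bash
python3 -m creep '0,0,0.002,0,0,0
0,0,0.003,0,0,0
0,0,0.003,0,0,0'; python3 -m creep '0,0,0,0,0,0
0,0,0,0,0,0
0,0,0,0,0,0' 0.03;python3 -m creep '0,0,-0.02,0,0,0
0,0,-0.05,0,0,0
0,0,-0.1,0,0,0
0,0,-0.14,0,0,0
0,0,-0.14,0,0,0' ; python3 go.py .495 -.229 .15 90
```

```text
clock: 6.25
tcp_pos: [0.4957, 0.2539, 0.027]
orientation: [0.0, 0.455, 0.89, 0.001]
wrist_force: [-1.8, 2.2, 7.0]
finger_gap: 0.0104
grip_force: 59.4
clock: 6.62
tcp_pos: [0.4951, 0.2529, 0.0257]
orientation: [-0.0, 0.456, 0.89, -0.0]
wrist_force: [-0.0, 0.3, 0.1]
finger_gap: 0.0298
grip_force: 0.0
clock: 7.25
tcp_pos: [0.4976, 0.2537, 0.1695]
orientation: [0.003, 0.455, 0.89, 0.003]
wrist_force: [-0.1, -0.3, -0.3]
finger_gap: 0.0299
grip_force: 0.0
clock 7.25 joints [ 0.33  0.3  -0.12  1.14 -0.    1.27] force [-0.1 -0.3 -0.3] delta [-0.3899 -0.2846  0.0184] rot [ 0.005  0.005 -0.946] dist 0.483
```

Run:
```python
from workcell import viewer,nets
from h import *
import pickle
p=viewer.read_camera("top");q=viewer.read_camera("scene");pickle.dump({"top":p,"scene":q},open("p2.pkl","wb"))
a=cv2.resize(p["image"][185:235,310:370],(480,400),interpolation=2);b=cv2.resize(q["image"][185:250,278:330],(320,400),interpolation=2)
c=cv2.resize(q["image"][150:260,340:480],(255,200),interpolation=2);d=cv2.resize(p["image"][150:240,200:300],(222,200),interpolation=2)
im=np.zeros((600,800,3),np.uint8);im[:400,:480]=a;im[:400,480:]=b;im[400:,:255]=c;im[400:,300:522]=d
cv2.imwrite("pics/c5.png",im[:,:,::-1])
for n,s in(("top",p),("scene",q)):
  for l in("jar","cap","funnel"):
    for r in nets.outline_of(l,s): print(n,l,r["box"],round(r["confidence"],2))
```

```text
top jar [323.7, 197.7, 357.5, 230.1] 0.69
top cap [408.2, 202.8, 427.8, 224.3] 0.96
top funnel [236.5, 252.7, 295.0, 320.5] 0.97
top funnel [362.0, 248.2, 407.9, 322.2] 0.74
top funnel [220.2, 180.4, 261.7, 213.3] 0.65
scene jar [279.7, 187.5, 323.7, 239.1] 0.95
scene cap [199.9, 226.9, 224.4, 250.2] 0.93
scene cap [370.4, 198.4, 461.7, 254.2] 0.18
scene funnel [393.7, 196.8, 431.7, 233.3] 0.91
scene funnel [327.1, 148.4, 386.2, 180.0] 0.87
scene funnel [226.8, 159.1, 271.0, 205.9] 0.58
```

View pics/c5.png

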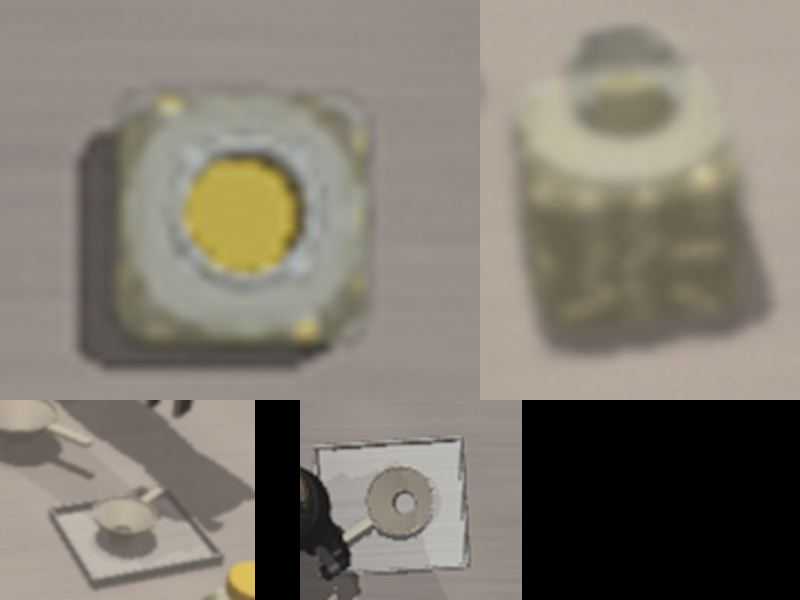

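The funnel stands in the tray (top (240,196), scene (409,214)) and the jar is upright and open, rim at about (340.5,211.2) top and (301.8,193) scene.

```bash
python3 - <<'E'
from m import *
P=pickle.load(open("p2.pkl","rb"));T,S=P["top"],P["scene"]
c=atz(T,(340.5,211.2),.104);print("rim centre",c.round(4))
for r in(.022,.0185):
  e=ext(S,circ(c,r));print("scene crop ext",((e-[278,185,278,185])*6.154+[480,0,480,0]).round(0)); e=ext(T,circ(c,r));print("top crop",((e-[310,185,310,185])*8).round(0))
print("cen scene",proj(S,c),tri(T,(340.5,211.2),S,(301.8,193.5)))
# square body shoulder corners via outline, top view at z=.077: box 114..374,88..345
print("body",atz(T,(310+244/8,185+216/8),.077).round(4))
E
python3 go.py .495 -.229 .10 35.8
```

```text
rim centre [ 0.4933 -0.0316  0.104 ]
scene crop ext [561.  15. 686.  85.]
top crop [168. 134. 320. 285.]
scene crop ext [571.  20. 676.  79.]
top crop [180. 146. 308. 273.]
cen scene [301.33955323 192.95541843] (array([ 0.49347029, -0.03117312,  0.10262917]), np.float64(0.000997936934603718))
body [ 0.4932 -0.0326  0.077 ]
clock 7.65 joints [ 0.33  0.31 -0.13  1.14  0.    1.27] force [-0.3  0.7 -0. ] delta [-0.391  -0.2813  0.0649] rot [-0.002 -0.001  0.   ] dist 0.486
```

```bash
python3 -m creep '-0.04,-0.029,0,0,0,0
-0.09,-0.065,0,0,0,0
-0.14,-0.101,0,0,0,0
-0.19,-0.137,0,0,0,0
-0.24,-0.173,0,0,0,0
-0.29,-0.209,0,0,0,0
-0.34,-0.245,0,0,0,0
-0.39,-0.281,0,0,0,0' 0.085; python3 go.py .4955 -.2287 .06 35.8
```

```text
clock: 8.65
tcp_pos: [0.495, -0.2297, 0.1654]
orientation: [-0.0, 0.456, 0.89, 0.0]
wrist_force: [0.4, -0.4, 0.5]
finger_gap: 0.0851
grip_force: 0.0
clock 8.65 joints [-0.58  0.29 -0.16  1.13  0.    0.36] force [ 0.4 -0.4  0.5] delta [0.0005 0.0009 0.1054] rot [ 0. -0. -0.] dist 0.105
```

```bash
python3 -m creep '0,0,0.04,0,0,0
0,0,0.09,0,0,0
0,0.001,0.125,0,0,0
0,0.001,0.145,0,0,0
0,0.001,0.155,0,0,0
0,0.001,0.16,0,0,0
0,0.001,0.16,0,0,0'; python3 -m creep '0,0,0,0,0,0
0,0,0,0,0,0'; python3 go.py .4955 -.2287 .001 35.8
```

```text
clock: 9.52
tcp_pos: [0.4966, -0.2272, 0.0061]
orientation: [0.0, 0.455, 0.89, 0.0]
wrist_force: [-0.4, -1.2, 0.5]
finger_gap: 0.0852
grip_force: 0.0
clock: 9.78
tcp_pos: [0.4968, -0.2274, 0.0065]
orientation: [0.001, 0.455, 0.89, -0.0]
wrist_force: [-0.1, -0.5, 0.7]
finger_gap: 0.085
grip_force: 0.0
clock 9.775 joints [-0.58  0.43 -0.38  0.76  0.    0.37] force [-0.1 -0.5  0.7] delta [-0.0003 -0.0018  0.0055] rot [0.001 0.001 0.   ] dist 0.006
```

```bash
python3 -m creep '0,-0.0018,0.003,0,0,0
0,-0.0018,0.005,0,0,0';  python3 -m creep '0,0,0,0,0,0
0,0,0,0,0,0
0,0,0,0,0,0
0,0,0,0,0,0
0,0,0,0,0,0' 0.0 100
python3 - <<'E'
from workcell import viewer,nets
from h import *
q=viewer.read_camera("scene")
cv2.imwrite("pics/c6.png",cv2.resize(q["image"][190:260,170:270],(700,490),interpolation=2)[:,:,::-1])
E
```

```text
clock: 10.02
tcp_pos: [0.4947, -0.2282, 0.0007]
orientation: [-0.0, 0.456, 0.89, 0.0]
wrist_force: [-0.1, -0.4, -0.3]
finger_gap: 0.085
grip_force: 0.0
clock: 10.65
tcp_pos: [0.4955, -0.2285, 0.0015]
orientation: [0.001, 0.455, 0.89, -0.0]
wrist_force: [-0.2, 0.5, 6.6]
finger_gap: 0.0556
grip_force: 104.7
```

View pics/c6.png

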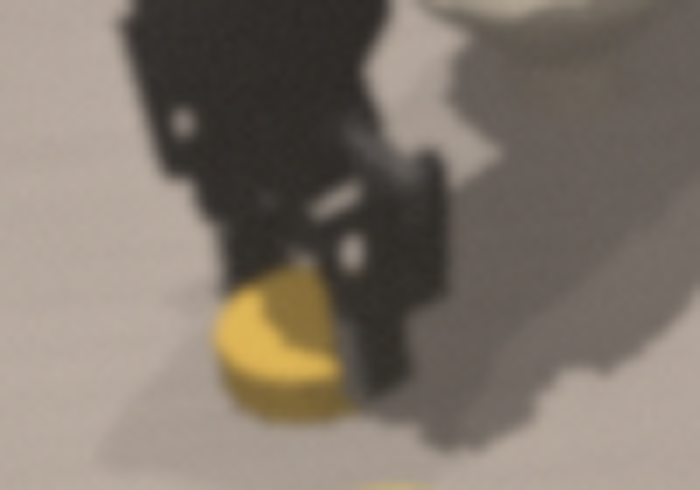

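```bash
python3 -m creep '0,0,-0.02,0,0,0
0,0,-0.05,0,0,0
0,0,-0.1,0,0,0
0,0,-0.14,0,0,0
0,0,-0.14,0,0,0'; python3 go.py .4934 -.0315 .125 35.8
```

```text
clock: 11.32
tcp_pos: [0.4969, -0.2294, 0.1441]
orientation: [0.003, 0.455, 0.89, -0.0]
wrist_force: [0.1, -0.3, 0.4]
finger_gap: 0.0552
grip_force: 105.6
clock 11.325 joints [-0.58  0.3  -0.2   1.07  0.    0.37] force [ 0.1 -0.3  0.4] delta [0.1627 0.113  0.0184] rot [0.002 0.006 0.   ] dist 0.199
```

```bash
python3 -m creep '0.02,0.014,0,0,0,0
0.06,0.042,0,0,0,0
0.1,0.07,0,0,0,0
0.14,0.098,0,0,0,0
0.1625,0.113,0,0,0,0
0.1625,0.113,0.01,0,0,0
0.1625,0.113,0.01,0,0,0'; python3 go.py .4934 -.0315 .105 35.8;  python3 - <<'E'
from workcell import viewer,nets
from h import *
import pickle
q=viewer.read_camera("scene");pickle.dump({"scene":q},open("p3.pkl","wb"))
cv2.imwrite("pics/c7.png",cv2.resize(q["image"][155:250,255:355],(600,570),interpolation=2)[:,:,::-1])
E
```

```text
clock: 12.2
tcp_pos: [0.4902, -0.0304, 0.1289]
orientation: [-0.001, 0.455, 0.89, -0.001]
wrist_force: [-0.1, -0.9, -0.1]
finger_gap: 0.0555
grip_force: 105.6
clock 12.2 joints [-0.23  0.21 -0.35  1.01 -0.    0.72] force [-0.1 -0.9 -0.1] delta [-0.0028  0.002   0.0239] rot [-0.002 -0.002  0.   ] dist 0.024
```

View pics/c7.png

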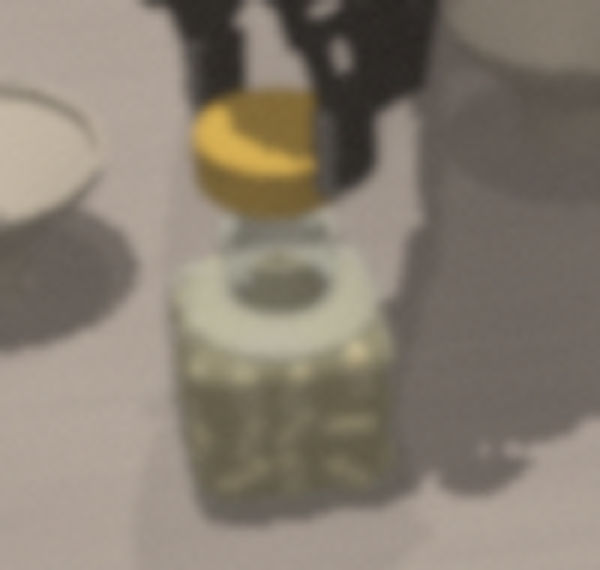

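Run:
```python
from m import *
from workcell import env
S=pickle.load(open("p3.pkl","rb"))["scene"]; t=env.get_state()["tcp_pos"];print(t)
for dx,dy in((0,0),(.002,0),(0,.002)):
  c=[t[0]+dx,t[1]+dy,t[2]-.0015]; e=ext(S,np.r_[circ(c,.029),circ([c[0],c[1],c[2]+.02],.029)]);print(((e-[255,155,255,155])*6).round(0))
c=[.4934,-.0315,.104]
e=ext(S,circ(c,.022));print("rim",((e-[255,155,255,155])*6).round(0))
e=ext(S,circ([.4934,-.0315,.077],.039));print("mid",((e-[255,155,255,155])*6).round(0), "measured body 172..392")
```

```text
[ 0.49067341 -0.03084286  0.12953856]
[194.  78. 358. 213.]
[195.  81. 359. 216.]
[199.  77. 364. 212.]
rim [218. 194. 339. 263.]
mid [174. 229. 387. 352.] measured body 172..392
```

```bash
python3 -m creep '-0.0025,0.0023,0.01,0,0,0
-0.0025,0.0023,0.018,0,0,0
-0.0025,0.0023,0.018,0,0,0'; python3 go.py .4934 -.031 .10 35.8
```

```text
clock: 12.62
tcp_pos: [0.494, -0.0313, 0.1117]
orientation: [-0.001, 0.456, 0.89, -0.0]
wrist_force: [-0.3, -0.3, -0.8]
finger_gap: 0.0555
grip_force: 105.6
clock 12.625 joints [-0.23  0.23 -0.37  0.97  0.    0.72] force [-0.3 -0.3 -0.8] delta [ 0.0005 -0.0003  0.0117] rot [-0.001 -0.002 -0.001] dist 0.012
```

```bash
python3 -m creep '0,0,0.004,0,0,0
0,0,0.008,0,0,0
0,0,0.008,0,0,0'; python3 -m creep '0,0,0.003,0,0,0
0,0,0.005,0,0,0
0,0,0.005,0,0,0'
```

```text
clock: 13.0
tcp_pos: [0.4943, -0.0308, 0.1045]
orientation: [-0.0, 0.455, 0.89, -0.0]
wrist_force: [-0.3, 0.1, 0.3]
finger_gap: 0.0557
grip_force: 105.6
clock: 13.38
tcp_pos: [0.4939, -0.0308, 0.0997]
orientation: [-0.001, 0.455, 0.89, -0.0]
wrist_force: [-4.2, 0.3, 2.5]
finger_gap: 0.0556
grip_force: 105.8
```

```bash
python3 -m creep '0.0006,-0.0008,0,0,0,0
0.0006,-0.0008,0.002,0,0,0
0.0006,-0.0008,0.004,0,0,0
0.0006,-0.0008,0.004,0,0,0'; python3 -m creep '0,0,0.002,0,0,0
0,0,0.004,0,0,0
0,0,0.004,0,0,0'
```

```text
clock: 13.88
tcp_pos: [0.4935, -0.0307, 0.096]
orientation: [-0.0, 0.455, 0.89, 0.0]
wrist_force: [-3.2, 1.2, 3.3]
finger_gap: 0.0551
grip_force: 106.0
clock: 14.25
tcp_pos: [0.4935, -0.031, 0.0911]
orientation: [-0.0, 0.456, 0.89, -0.0]
wrist_force: [0.3, -0.2, -2.9]
finger_gap: 0.0555
grip_force: 106.6
```

```bash
python3 -m creep '0,0,0.001,0,0,0
0,0,0.002,0,0,0
0,0,0.002,0,0,0'; python3 -m creep '0,0,0.001,0,0,0
0,0,0.002,0,0,0
0,0,0.002,0,0,0'
```

```text
clock: 14.62
tcp_pos: [0.4932, -0.031, 0.0906]
orientation: [-0.0, 0.456, 0.89, -0.0]
wrist_force: [-5.1, 0.3, 6.8]
finger_gap: 0.0552
grip_force: 107.8
clock: 15.0
tcp_pos: [0.4932, -0.031, 0.0904]
orientation: [0.0, 0.455, 0.89, -0.0]
wrist_force: [-10.7, 1.2, 21.9]
finger_gap: 0.0556
grip_force: 109.4
```

```bash
python3 -m creep '0.0006,-0.0008,0.001,0,0,0
0.0006,-0.0008,0.0025,0,0,0
0.0006,-0.0008,0.0025,0,0,0
0.0006,-0.0008,0.0025,0,0,0';  python3 - <<'E'
from workcell import viewer,env
from h import *
q=viewer.read_camera("scene")
cv2.imwrite("pics/c8.png",cv2.resize(q["image"][155:250,255:355],(600,570),interpolation=2)[:,:,::-1])
s=env.get_state();print(s["tcp_pos"],s["wrist_force"],s["ft_torque"])
E
```

```text
clock: 15.5
tcp_pos: [0.493, -0.031, 0.0902]
orientation: [0.002, 0.455, 0.89, 0.0]
wrist_force: [-13.4, 3.4, 38.3]
finger_gap: 0.0553
grip_force: 111.2
[ 0.49301545 -0.03105372  0.09017359] [-15.35476993   2.33235043  37.26975853] [ 0.32837957  3.04043712 -0.05301362]
```

View pics/c8.png

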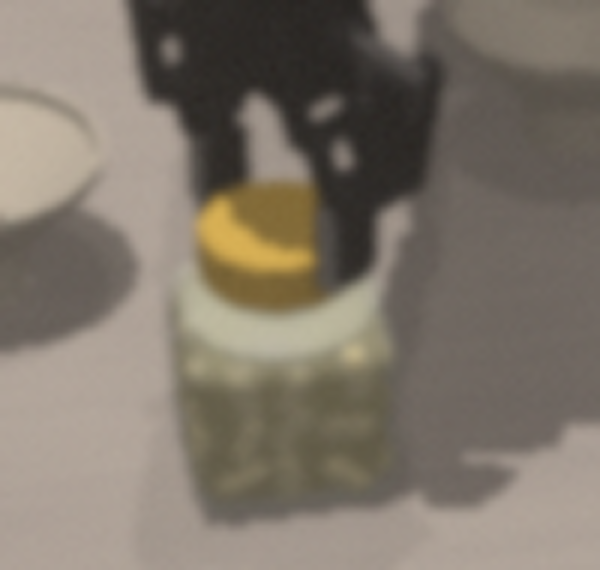

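The cap sits level and down near the shoulder (scene (300,195)), and the jar is upright. I'll relieve the small side force, recheck and hand in.

```bash
python3 -m creep '0.0006,-0.0008,0,0,0,0
0.0012,-0.0016,0,0,0,0
0.0012,-0.0016,0,0,0,0
0.0012,-0.0016,0,0,0,0'
```

```text
clock: 16.05
tcp_pos: [0.4929, -0.031, 0.0902]
orientation: [0.003, 0.455, 0.89, 0.001]
wrist_force: [-9.4, 3.4, 32.5]
finger_gap: 0.0551
grip_force: 110.5
```

```bash
python3 -c "
from workcell import env
s=env.get_state();print(s['tcp_pos'],s['wrist_force']);print(env.hand_in())"
```

```text
[ 0.4928733  -0.03103006  0.09020756] [-9.36455974  3.41516947 32.50635691]
the job is handed in; nothing more can be done
None
```

The job is handed in at about 16 s: the small funnel is standing in the drip tray, the cap is snapped fully home on the jar (about 0.2 mm from nominal), and the gripper still holds it pressed down with about 32 N.

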